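Fit the press lever to its splined spindle and nip the glued notebook

TASK

The notebook in the little blue book press has just had its cover glued. Fit the loose crank lever onto the splined spindle of the press: feel round gently until its splines mesh and it slides fully home on the collar, without forcing it. Then swing the lever clockwise by its black grip until the platen nips the notebook firmly but does not crush it, let go of the lever, and leave the notebook's place and the things round about undisturbed.

Things in the scene. Friction and masses are not known exactly. Their poses are not given: they have to be found in the camera images.
- lever_hub (a point): Centre of the hub of the loose steel crank lever (0.36 kg, balanced), which lies flat on the counter, upright: hub 30 mm high (15 up, 15 down), 45 mm across, with two upright flats 30 mm long facing +y and -y, 46 mm apart: pinch it across these. z up along the bore; x along the arm (16 mm wide, 12 thick, its middle 3 mm higher) to the grip; at -52 mm a 33 mm ball.
- lever: The lever; origin on the bore's axis at the hub's underside, axes as the hub. The bore goes right through and is 24 mm wide between its inner splines, with four straight grooves, 8.2 mm wide, out to 17.5 mm from the axis, along +x, +y, -x and -y.
- lever_grip (a point): Middle of the upright black grip at the end of the arm: smooth rod, 20 mm across, 40 mm high (20 up, 20 down), 95 mm from the bore's axis, 32 mm above the hub's centre. It turns freely on its pin, so that fingers holding it from above need not turn with the lever.
- spindle_seat (a point): Centre of the dark collar's top face on the press's upright spindle, 136 to 142 mm above the counter (it goes up and down with the screw): home is the hub's underside on it, hub centre 15 mm above it. z up; x, y as the press: they say NOTHING of how the splines stand. Collar 42 mm across; the blue crosshead (44 by 212 mm) lies 24 mm lower.
- spindle_nose (a point): Top of the spindle, 28 mm above the collar (axes as the seat): pilot nose of 10.7 mm radius, tapered to 7.5 mm over its last 4 mm; the bore has 1.3 mm play on it. From the collar up to 16 mm stand four splines, 7 mm wide, out to 16.5 mm radius, every 90 degrees. Crossed, the hub stops 16 mm above the collar; within about 2 degrees of any of the four matches it slides down.
- press: Blue book press fixed to the counter: base 150 by 220 by 14 mm, columns at y = +-92 mm, crosshead top at 114 mm. Origin under its centre, the spindle's axis; y along the crosshead, z up. Its screw is stiff (0.4 N m): a light push (5 to 10 N) on the splines does not turn it, about 4 N at the lever's grip, square to the arm, does. Let go of, it stays.
- platen: Steel plate (104 by 142 mm) on the screw, with a 6 mm sponge-rubber sheet (25 N/mm) beneath; origin at the centre of the unloaded rubber's underside. Clockwise from above lowers platen and spindle 4.8 mm a radian; it starts 1.5 to 8 mm above the notebook. A firm nip (25 to 65 N) takes 5.5 to 7.5 N at the grip and comes 0.2 to 0.5 rad after the touch.
- notebook: Red pocket notebook, 104 by 148 by 12 mm, lying flat and loose on the press's base plate (top at 14 mm) under the platen. Origin at the centre of its underside.
- service_bell: Bystander: white counter bell, 83 mm across, 59 mm high.
- glue_stick: Bystander: glue stick standing upright, 26 mm across, 94 mm high.
- washi_blue: Bystander: roll of blue tape lying flat, 46 mm across, 15 mm high.
- washi_pink: Bystander: roll of pink tape lying flat, 46 mm across, 15 mm high.
- eraser: Bystander: white eraser in a blue sleeve, 46 mm by 37 mm by 12 mm.

How it is judged:
By the outcome, as a careful person would: the job done as asked, in the order asked, and still so for the second after the job is handed in, with the robot touching nothing.
It also fails if it takes over 72 s, if anything falls off the work surface, if the arm or the gripper's body presses on something with over 40 N, if the wrist force passes 120 N, or if a joint passes its speed limit or range.

ROBOT

A 6-joint arm with a two-finger parallel gripper is mounted at the origin on a cart in front of the work surface, level with it; the furniture and walls round the work are solid. World frame = base frame: x ahead of the robot, y to its left, z up, the work surface at z = 0. Lengths are in m, angles in rad, forces in N, time in s.
With the tool pointing down it reaches from about 0.4 to 0.825 m from the base axis. Payload 7 kg.
Tool frame: the origin (TCP) lies at the very end of the fingers, on their centre line; the grasp point (between the pads) lies 19 mm behind it; y points along the fingers, x is the direction in which the jaws open and shut, and the axes are right-handed (so a half turn about y gives the same grasp; the last joint's range is limited). The gripper opens to 88 mm and grips with 3 to 60 N. Pads are 19 mm wide; open, the fingers measure 130 mm over their backs; the gripper's body (78 mm by 193 mm) begins 47 mm behind the grasp point.
Start: joints at [1.541, 0.359, 0.012, 0, -1.224, -0.288], TCP at [0.211, 0.641, 0.227] pointing down, gripper open.
Joint ranges: [-3.07, 3.07], [-1.43, 2.12], [-1.02, 1.25], [-3.03, 1.67], [-3.05, -0], [-3.03, 3.03]. Speed limits (rad/s): [2.39, 2.39, 3.01, 3.14, 3.14, 3.14].

INTERFACE

Orientations are given as [roll, pitch, yaw] about the fixed x, y, z axes, in that order (R = Rz(yaw) Ry(pitch) Rx(roll)).
In Python, from station import arm gives the robot as it stands.
- The arm moves only by the tool move_arm, never from a script. Its arguments are lists of equal length, an entry for each row: "jaw": the closure, from 0 (fully open) to 1 (shut); "offset": the shift along the tool's x, y, z in m, a list of three; "roll": the turn about the tool's y in rad. In form: {"jaw": [jaw, ...], "offset": [[dx, dy, dz], ...], "roll": [roll, ...]}. A call has 1 to 5 rows; each row shifts and turns the commanded pose from where the row before left it, along the tool's axes as they then stand; what a row does not reach is not made up. A row lasts 1/8 s, in which the tool goes at most 62.5 mm and 10.7 degrees, less where a joint would pass 70% of its speed; a pose out of reach is approached as far as the arm can. A call is refused whole if a number of a shift passes 0.0625 or a number of a turn 0.188, either way. A call with a gripper value outside its range is refused whole. The fingers move at their own pace and stop on an object; "grip_force" is the grip in N (left out, the last holds). Time passes only in rows, so rows that do not move let the fingers close. It gives the time, the measured TCP pose, the force and the opening at its end, in the units of the state.
- arm.get_state(): the state, without advancing time (a new reading comes with each control period).
- arm.grab_frame(name): name is "side" or "top"; returns a dict with "pixels" (400x640x3 uint8, blue, green, red), "fovy" (degrees; the focal length in pixels is half the picture's height over the tangent of half this angle, whatever the lens; pixels are square), "cx", "cy" (the principal point, pixels), "position" and "attitude" of the camera in the world. Camera axes: x right, y down, z forward; pixel columns grow to the right and rows downward; lengths in m; the calibration is good to about 2 mm. A picture is of the moment at which its call begins. There is no depth.
- arm.job_done(): hands the job in, once; it reports no verdict.
Trained networks look in a picture, given as the dict that the camera call returned (one of the last four; its "shot" number tells which), for a name from the list of things; names that differ only in an ending like _2 or _b are one class to them, and where a whole thing is asked for, a point or a joint stands for the part that bears it (a point fixed in the world has none). Each returns a list of dicts, best first, with "p" (0 to 1); they miss things now and then, are a little off and sometimes report something else, mostly with a low value. They report only what shows in the picture. A call takes as long as a camera call.
- arm.recognise(picture, thing): "position" ([x, y, z] in m, in world coordinates, good to about 4 mm: the middle of the surface that is visible of it).
- arm.landmark_of(picture, thing): "position" ([x, y, z] in m, in world coordinates, good to about 4 mm: a listed point, or the origin of a listed thing).
The state is a dict: "t": time; "q": joint angles; "qd": joint speeds; "joint_efforts": joint torques, N m; "eef_pos": TCP position; "ee_rot": TCP orientation; "force": force on the tool from outside, world axes, zero at the start; "moment": the same for the moment, N m; "width": finger opening in m.
Only numpy, scipy, OpenCV 4.12 (cv2) and the standard library are available. Lean on these libraries where they do the work, as an engineer would, in place of code of your own. Each camera call takes 0.05 s, during which the arm holds its last target.

## Working session

There is one attempt and no reset: what is moved stays moved. The work goes in short steps, Python scripts to look and compute and a tool call to move; the robot and the scene stay as the last step left them, time stands still between calls to the robot, and variables do not carry over. Pictures are saved under pics/ and viewed, and the job is handed in when it is done.

Besides the shell and the picture viewer there is one more tool, called after "Request:" in YAML: its name, and indented under it one key for each argument. move_arm: Moves the arm, as the interface text tells. Its arguments: {"type":"object","properties":{"jaw":{"type":"array","items":{"type":"number"}},"offset":{"type":"array","items":{"type":"array","items":{"type":"number"}}},"roll":{"type":"array","items":{"type":"number"}},"grip_force":{"type":"number"}},"required":["jaw","offset","roll"]}

```bash
ls; mkdir -p pics; python3 - <<'E'
from station import arm
import cv2,numpy as np
s=arm.get_state()
for k in s: print(k,np.round(s[k],4))
for n in("side","top"):
    f=arm.grab_frame(n); cv2.imwrite(f"pics/a_{n}.png",f["pixels"])
    print(n,f["fovy"],f["cx"],f["cy"],f["position"],f["attitude"],f["shot"])
    for th in ["lever_hub","lever","lever_grip","spindle_seat","spindle_nose","press","platen","notebook","service_bell","glue_stick","washi_blue","washi_pink","eraser"]:
        r=arm.landmark_of(f,th)
        print(th,[(np.round(d["position"],4).tolist(),round(d["p"],2)) for d in r[:2]])
E
```

```text
pics
t 0.0
q [ 1.5411e+00  3.5940e-01  1.1100e-02 -4.0000e-04 -1.2241e+00 -2.8810e-01]
qd [ 0.0002 -0.001   0.0013 -0.0011  0.0002 -0.0012]
joint_efforts [-1.00000e-03 -5.82713e+01  2.93055e+01  6.99700e+00  6.90000e-03
 -2.00000e-04]
eef_pos [0.2108 0.6407 0.2256]
ee_rot [-1.5707e+00 -1.7000e-03 -1.8887e+00]
force [-0.6152  0.4207 -0.0192]
moment [-0.0285 -0.0145 -0.0619]
width 0.0876
side 46.363069903785494 319.50166562794 203.0916626626904 [0.49003641 0.99273422 0.79587557] [-2.29283515e+00  1.94502204e-03 -3.08528349e+00] 1
lever_hub [([0.5019, 0.3808, 0.0166], 0.56)]
lever [([0.5017, 0.3802, -0.0025], 0.62)]
lever_grip [([0.4033, 0.3624, 0.0476], 0.73)]
spindle_seat [([0.5587, 0.0305, 0.1339], 0.63)]
spindle_nose [([0.5632, 0.0332, 0.1686], 0.86), ([0.4066, 0.3605, 0.0485], 0.68)]
press [([0.5642, 0.0404, -0.0017], 0.57), ([0.4071, 0.1787, 0.0024], 0.34)]
platen [([0.5618, 0.0342, 0.0306], 0.76)]
notebook [([0.5596, 0.0393, 0.0143], 0.7)]
service_bell [([0.4994, 0.3819, 0.0134], 0.71)]
glue_stick [([0.6826, 0.2712, 0.0], 0.64), ([0.5558, 0.0392, 0.0136], 0.24)]
washi_blue [([0.4
[... 182 characters left out ...]
37426 0.2005569  1.14301111] [-3.02593687e+00 -1.35197029e-03 -1.56706946e+00] 2
lever_hub [([0.5044, 0.3829, 0.0153], 0.58)]
lever [([0.5014, 0.3783, -0.0026], 0.61), ([0.5013, 0.3813, 0.0132], 0.56)]
lever_grip [([0.4077, 0.3631, 0.0462], 0.79)]
spindle_seat [([0.5613, 0.0341, 0.1388], 0.72)]
spindle_nose [([0.5616, 0.0338, 0.1683], 0.57)]
press [([0.5596, 0.0345, -0.001], 0.83)]
platen [([0.5584, 0.0331, 0.0278], 0.66), ([0.3715, 0.1185, -0.0015], 0.2)]
notebook []
service_bell [([0.3809, -0.0387, -0.0064], 0.76)]
glue_stick [([0.68, 0.2737, 0.004], 0.7)]
washi_blue [([0.4054, 0.1807, -0.0039], 0.61)]
washi_pink [([0.3743, 0.1166, -0.0027], 0.45)]
eraser [([0.6746, 0.3324, 0.0023], 0.48)]
```

View pics/a_side.png

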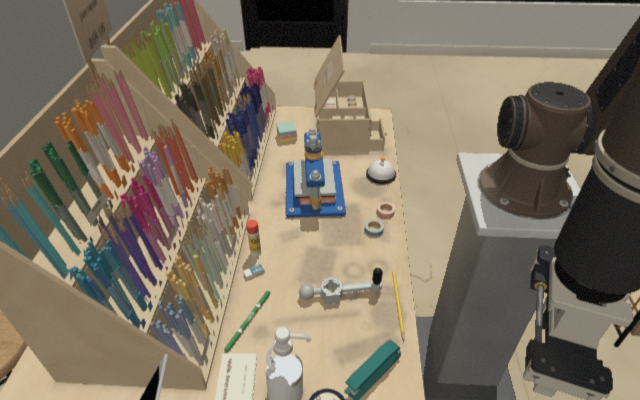

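View pics/a_top.png

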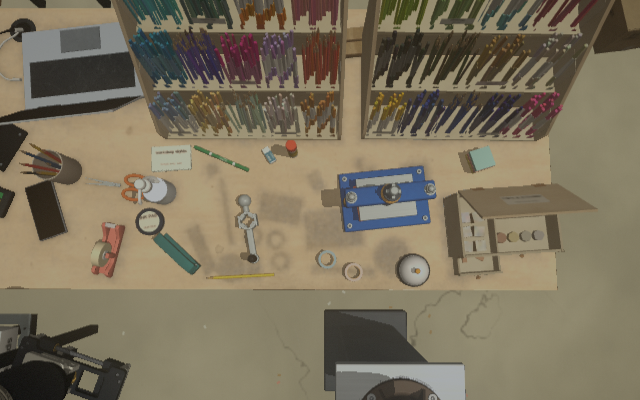

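```bash
cat > h.py <<'E'
from station import arm
import cv2,numpy as np
from scipy.spatial.transform import Rotation as Ro
def K(f):
    fl=200/np.tan(np.radians(f["fovy"])/2); return fl
def proj(f,P):
    R=Ro.from_euler("xyz",f["attitude"]).as_matrix()
    p=R.T@(np.asarray(P)-f["position"]); fl=K(f)
    return np.array([f["cx"]+fl*p[0]/p[2],f["cy"]+fl*p[1]/p[2]])
def ray(f,u,v,z):
    R=Ro.from_euler("xyz",f["attitude"]).as_matrix();fl=K(f)
    d=R@np.array([(u-f["cx"])/fl,(v-f["cy"])/fl,1]); o=np.array(f["position"])
    return o+d*(z-o[2])/d[2]
def crop(f,u,v,w,s,name):
    im=f["pixels"];u,v=int(u),int(v);h=int(w*.75)
    c=im[max(v-h,0):v+h,max(u-w,0):u+w]
    cv2.imwrite(name,cv2.resize(c,None,fx=s,fy=s,interpolation=cv2.INTER_CUBIC))
    return max(u-w,0),max(v-h,0)
E
python3 - <<'E'
from h import *
for n in("side","top"):
    f=arm.grab_frame(n)
    for nm,P in dict(hubtop=(.5025,.381,.03),grip=(.4055,.363,.067),nose=(.561,.0335,.167)).items(): print(n,nm,proj(f,P))
    a=proj(f,(.455,.372,.03));b=proj(f,(.561,.0335,.167))
    print(crop(f,*a,60,6,f"pics/b_{n}_lev.png"),crop(f,*b,40,9,f"pics/b_{n}_sp.png"))
E
```

```text
side hubtop [330.86239538 285.65671376]
side grip [379.12740925 269.18713052]
side nose [313.07814832 135.895459  ]
(293, 238) (273, 105)
top hubtop [246.71903057 220.06608347]
top grip [250.85449264 259.62363149]
top nose [394.90580032 189.95109083]
(189, 194) (354, 159)
```

View pics/b_top_lev.png

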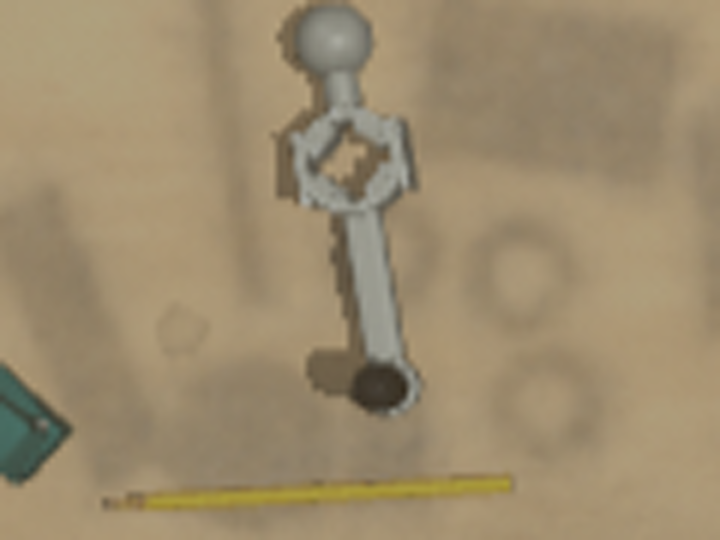

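View pics/b_top_sp.png

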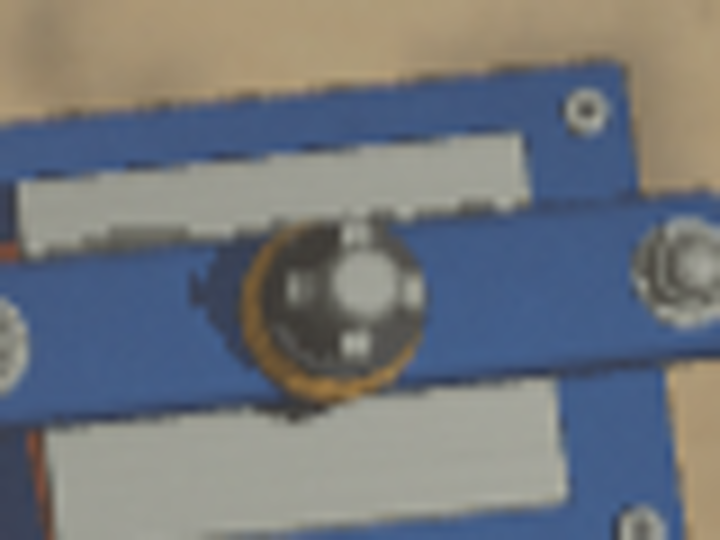

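View pics/b_side_sp.png

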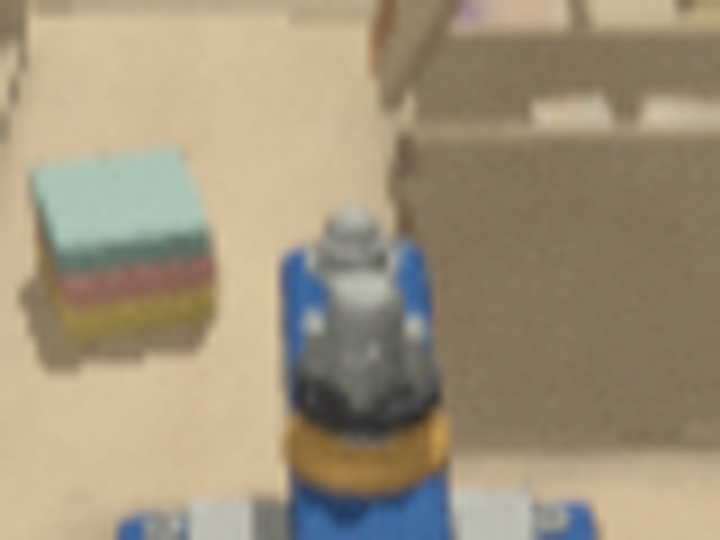

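View pics/b_side_lev.png

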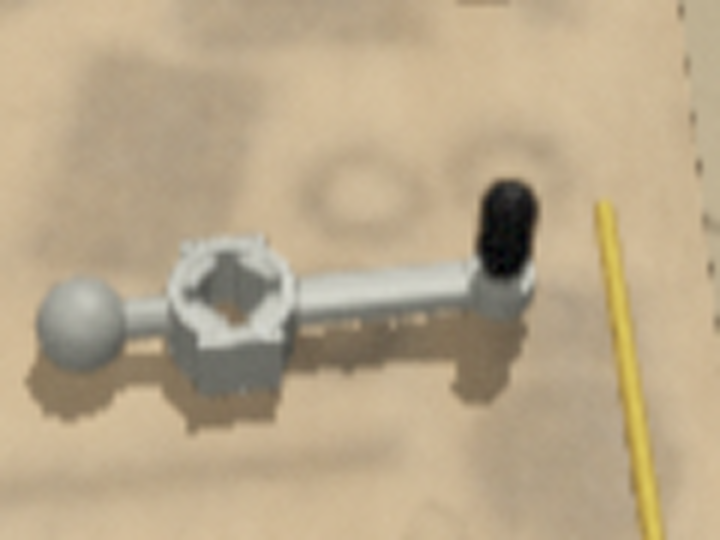

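```bash
python3 - <<'E'
from h import *
f=arm.grab_frame("top")
g=lambda c,o,s,z: ray(f,o[0]+(c[0]+.5)/s-.5,o[1]+(c[1]+.5)/s-.5,z)
sp=[g(c,(354,159),9,.155) for c in [(356,233),(357,343),(300,290),(413,291)]]
print(np.round(sp,4), np.mean(sp,0))
for a,b in((0,1),(2,3)):
    d=sp[a]-sp[b];print(np.degrees(np.arctan2(d[1],d[0])))
print("nose",g((363,283),(354,159),9,.167))
o=(189,194)
hub=g((352,158),o,6,.03);ball=g((333,42),o,6,.018);gr=g((380,385),o,6,.067)
print(hub,ball,gr)
for d in(gr-hub,hub-ball,gr-ball):print(np.degrees(np.arctan2(d[1],d[0])),np.linalg.norm(d[:2]))
# side
f=arm.grab_frame("side");o=(293,238)
hub=g((232,288),o,6,.03);ball=g((82,325),o,6,.018);gr=g((510,190),o,6,.067)
print(hub,ball,gr)
for d in(gr-hub,hub-ball,gr-ball):print(np.degrees(np.arctan2(d[1],d[0])),np.linalg.norm(d[:2]))
print("nose",g((352,290),(273,105),9,.167))
# press yaw
f=arm.grab_frame("top");o=(354,159)
a=g((636,255),o,9,.114);b=g((0,262),o,9,.114);
# grip orientation
E
```

```text
[[0.5751 0.0353 0.155 ]
 [0.5475 0.0354 0.155 ]
 [0.5607 0.0494 0.155 ]
 [0.5606 0.0213 0.155 ]] [0.56096411 0.03535567 0.155     ]
-0.36031916961455135
89.7124639048036
nose [0.56088236 0.03574523 0.167     ]
[0.50287822 0.37968408 0.03      ] [0.5527137  0.39073777 0.018     ] [0.40994407 0.3605588  0.067     ]
-168.37122676545647 0.09488168630896479
-167.49404899530785 0.05104663094269972
-168.06438687921272 0.14592442763158772
[0.50170752 0.38076519 0.03      ] [0.55303874 0.39011752 0.018     ] [0.40864067 0.36333869 0.067     ]
-169.39434142132217 0.09468432769343356
-169.6742135584916 0.05217624037158082
-169.4937735919722 0.14686016674624114
nose [0.56416576 0.03755045 0.167     ]
```

```bash
cat > plan.py <<'E'
import sys
from h import *
def plan(tgt,yaw,n,turn=None):
    s=arm.get_state();p=np.array(s["eef_pos"]);y0=s["ee_rot"][2]
    dy=(yaw-y0+np.pi)%(2*np.pi)-np.pi
    d=(np.array(tgt)-p)/n
    offs=[];rolls=[]
    y=y0
    for i in range(n):
        ex=np.array([np.cos(y),np.sin(y),0]);ez=np.array([-np.sin(y),np.cos(y),0])
        offs.append([round(float(d@ex),4),round(float(-d[2]),4),round(float(d@ez),4)])
        rolls.append(round(float(-dy/n),4)); y+=dy/n
    print("pos",p.round(4),"rot",np.round(s["ee_rot"],4),"t",s["t"],"F",np.round(s["force"],2))
    print(offs);print(rolls)
if __name__=="__main__":
    a=[float(x) for x in sys.argv[1:]]
    plan(a[:3],np.radians(a[3]),int(a[4]))
E
python3 plan.py .5025 .380 .2256 -78.8 10
```

```text
pos [0.211  0.6412 0.2265] rot [-1.5708 -0.     -1.8886] t 1.65 F [ 0.62  0.72 -0.17]
[[0.0157, 0.0001, 0.0359], [0.0175, 0.0001, 0.035], [0.0193, 0.0001, 0.0341], [0.021, 0.0001, 0.033], [0.0227, 0.0001, 0.0319], [0.0243, 0.0001, 0.0307], [0.0258, 0.0001, 0.0294], [0.0273, 0.0001, 0.028], [0.0287, 0.0001, 0.0266], [0.03, 0.0001, 0.0251]]
[-0.0513, -0.0513, -0.0513, -0.0513, -0.0513, -0.0513, -0.0513, -0.0513, -0.0513, -0.0513]
```

Request:
move_arm:
  jaw: [0, 0, 0, 0, 0]
  offset:
    - [0.016, 0, 0.036]
    - [0.0175, 0, 0.035]
    - [0.019, 0, 0.034]
    - [0.021, 0, 0.033]
    - [0.023, 0, 0.032]
  roll: [-0.051, -0.051, -0.051, -0.051, -0.051]

```text
t: 2.28
eef_pos: [0.3575, 0.5093, 0.2267]
ee_rot: [-1.571, 0.0, -1.632]
force: [0.3, -0.3, -0.4]
width: 0.0876
```

Request:
move_arm:
  jaw: [0, 0, 0, 0, 0]
  offset:
    - [0.024, 0, 0.031]
    - [0.026, 0, 0.029]
    - [0.027, 0, 0.028]
    - [0.029, 0, 0.027]
    - [0.03, 0, 0.025]
  roll: [-0.051, -0.051, -0.051, -0.051, -0.051]

```text
t: 2.9
eef_pos: [0.5032, 0.3785, 0.2267]
ee_rot: [-1.571, 0.0, -1.377]
force: [0.0, -0.3, 0.5]
width: 0.0874
```

```bash
python3 plan.py .5025 .380 .06 -78.8 4
```

```text
pos [0.5032 0.3785 0.2267] rot [-1.5706e+00  1.0000e-04 -1.3768e+00] t 2.9 F [ 0.02 -0.34  0.51]
[[-0.0004, 0.0417, -0.0001], [-0.0004, 0.0417, -0.0001], [-0.0004, 0.0417, -0.0001], [-0.0004, 0.0417, -0.0001]]
[-0.0004, -0.0004, -0.0004, -0.0004]
```

Request:
move_arm:
  jaw: [0, 0, 0, 0]
  offset:
    - [-0.0016, 0.04, -0.0004]
    - [0, 0.04, 0]
    - [0, 0.04, 0]
    - [0, 0.04, 0]
  roll: [0, 0, 0, 0]

```text
t: 3.4
eef_pos: [0.5018, 0.3809, 0.0656]
ee_rot: [-1.57, 0.0, -1.379]
force: [0.1, 0.8, -0.6]
width: 0.0878
```

```bash
python3 - <<'E'
from h import *
for n in("side","top"):
    f=arm.grab_frame(n);a=proj(f,(.48,.376,.05));print(crop(f,*a,50,7,f"pics/c_{n}.png"))
E
python3 plan.py .5025 .380 .004 -78.8 2
```

```text
(292, 240)
(197, 191)
pos [0.4995 0.3784 0.0622] rot [-1.5772 -0.0048 -1.3795] t 3.5 F [-0.14 -0.17 -0.08]
[[-0.0005, 0.0291, 0.0016], [-0.0005, 0.0291, 0.0016]]
[-0.0021, -0.0021]
```

View pics/c_side.png

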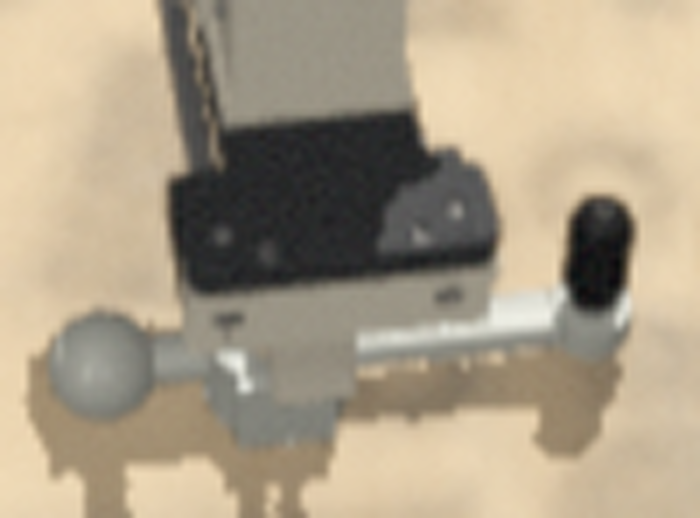

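View pics/c_top.png

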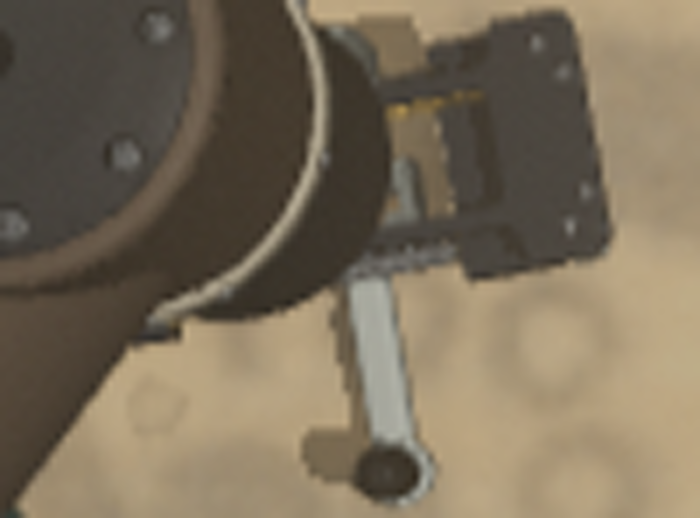

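Request:
move_arm:
  jaw: [0, 0, 0]
  offset:
    - [0, 0.03, 0]
    - [0, 0.02, 0]
    - [0, 0, 0]
  roll: [0, 0, 0]

```text
t: 3.88
eef_pos: [0.5016, 0.3808, 0.0168]
ee_rot: [-1.572, -0.001, -1.378]
force: [1.2, 0.2, -0.4]
width: 0.0881
```

```bash
python3 - <<'E'
from h import *
for n in("side",):
    f=arm.grab_frame(n);a=proj(f,(.48,.376,.03));print(crop(f,*a,50,7,f"pics/d_{n}.png"))
E
python3 plan.py .5025 .380 .004 -78.8 1
```

```text
(291, 247)
pos [0.5021 0.3813 0.0177] rot [-1.5701e+00  1.0000e-04 -1.3782e+00] t 3.925 F [1.35 0.33 1.67]
[[0.0014, 0.0137, 0.0001]]
[-0.0029]
```

View pics/d_side.png

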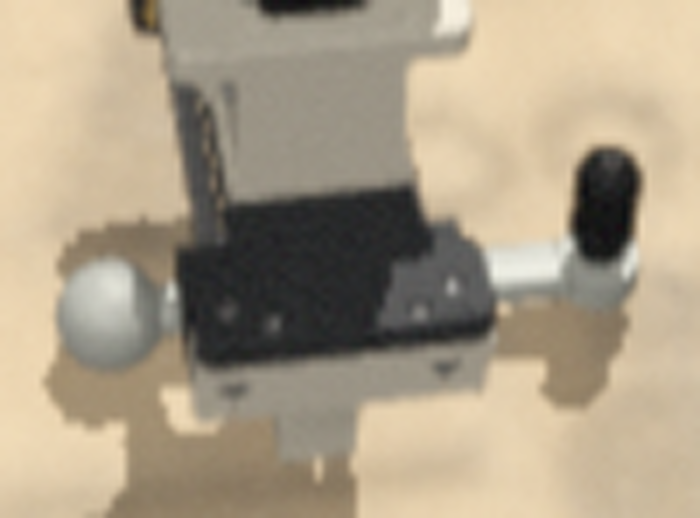

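```bash
python3 - <<'E'
from h import *
f=arm.grab_frame("side")
g=lambda c: ray(f,291+c[0]/7,247+c[1]/7,c[2])
print(g((317,460,.017)), "finger lower tip")
print("ball",g((108,313,.018)),"grip",g((608,170,.067)))
u=np.array([np.cos(-1.378),np.sin(-1.378)]);p=np.array([.5021,.3813])
print(p-u*.05,p-u*.055)
E
```

```text
[0.48933987 0.43790726 0.017     ] finger lower tip
ball [0.55267616 0.39000532 0.018     ] grip [0.40828539 0.36869986 0.067     ]
[0.49251979 0.43037361] [0.49156177 0.43528098]
```

Request:
move_arm:
  jaw: [0, 0, 0.3, 0.6, 0.6]
  offset:
    - [0.001, 0.008, 0]
    - [0, 0.006, 0]
    - [0, 0, 0]
    - [0, 0, 0]
    - [0, 0, 0]
  roll: [0, 0, 0, 0, 0]
  grip_force: 12

```text
t: 4.6
eef_pos: [0.5019, 0.38, 0.0027]
ee_rot: [-1.571, 0.0, -1.379]
force: [-0.2, -0.6, -0.4]
width: 0.0629
```

Request:
move_arm:
  jaw: [0.8, 0.8, 0.8]
  offset:
    - [0, 0, 0]
    - [0, 0, 0]
    - [0, 0, 0]
  roll: [0, 0, 0]
  grip_force: 25

```text
t: 4.97
eef_pos: [0.5019, 0.3801, 0.0027]
ee_rot: [-1.571, 0.0, -1.378]
force: [-0.7, 0.2, -0.4]
width: 0.0459
```

Request:
move_arm:
  jaw: [0.8, 0.8, 0.8, 0.8, 0.8]
  offset:
    - [0, -0.01, 0]
    - [0, -0.04, 0]
    - [0, -0.06, 0]
    - [0, -0.06, 0]
    - [0, -0.04, 0]
  roll: [0, 0, 0, 0, 0]
  grip_force: 40

```text
t: 5.6
eef_pos: [0.5021, 0.38, 0.2163]
ee_rot: [-1.569, 0.002, -1.379]
force: [0.6, 1.0, -3.5]
width: 0.046
```

```bash
python3 - <<'E'
from h import *
for n in("side","top"):
    f=arm.grab_frame(n);a=proj(f,(.48,.376,.23));print(crop(f,*a,60,6,f"pics/e_{n}.png"))
E
python3 plan.py .5615 .036 .212 -90 10
```

```text
(285, 168)
(173, 179)
pos [0.5036 0.3814 0.2189] rot [-1.5633  0.0052 -1.3781] t 5.7 F [-0.34  1.04 -2.91]
[[0.035, 0.0007, -0.0009], [0.035, 0.0007, -0.0003], [0.035, 0.0007, 0.0004], [0.035, 0.0007, 0.0011], [0.035, 0.0007, 0.0018], [0.0349, 0.0007, 0.0024], [0.0349, 0.0007, 0.0031], [0.0348, 0.0007, 0.0038], [0.0347, 0.0007, 0.0045], [0.0346, 0.0007, 0.0051]]
[0.0193, 0.0193, 0.0193, 0.0193, 0.0193, 0.0193, 0.0193, 0.0193, 0.0193, 0.0193]
```

View pics/e_side.png

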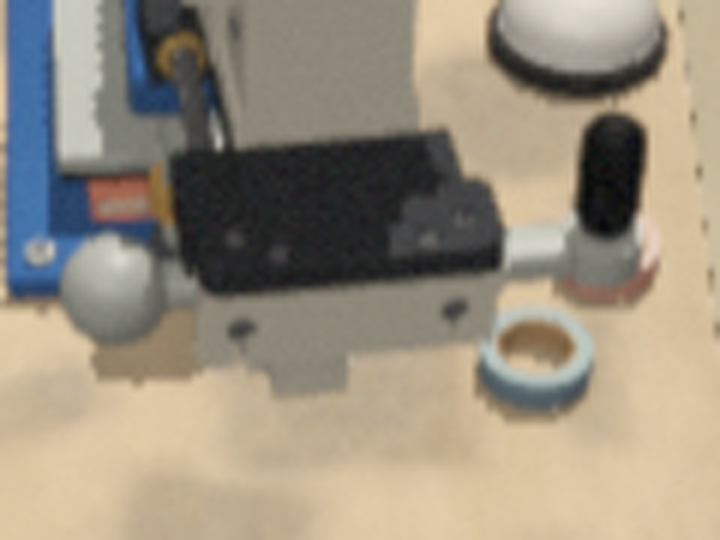

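View pics/e_top.png

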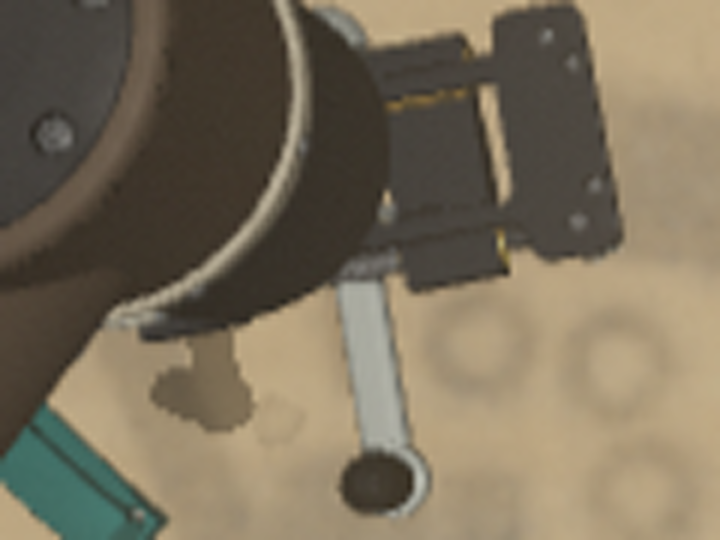

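Request:
move_arm:
  jaw: [0.8, 0.8, 0.8, 0.8, 0.8]
  offset:
    - [0.034, 0, -0.001]
    - [0.035, 0, -0.0003]
    - [0.035, 0, 0.0004]
    - [0.035, 0, 0.001]
    - [0.035, 0, 0.0018]
  roll: [0.0193, 0.0193, 0.0193, 0.0193, 0.0193]

```text
t: 6.32
eef_pos: [0.5295, 0.2066, 0.2117]
ee_rot: [-1.573, -0.001, -1.476]
force: [-0.3, -1.0, -3.0]
width: 0.0455
```

Request:
move_arm:
  jaw: [0.8, 0.8, 0.8, 0.8, 0.8]
  offset:
    - [0.035, 0, 0.0024]
    - [0.035, 0, 0.003]
    - [0.034, 0, 0.004]
    - [0.035, 0, 0.0045]
    - [0.034, 0, 0.005]
  roll: [0.0193, 0.0193, 0.0193, 0.0193, 0.0193]

```text
t: 6.95
eef_pos: [0.5582, 0.0351, 0.2118]
ee_rot: [-1.573, -0.0, -1.573]
force: [0.7, 0.8, -2.7]
width: 0.0456
```

Request:
move_arm:
  jaw: [0.8, 0.8]
  offset:
    - [0, 0, 0]
    - [0, 0, 0]
  roll: [0, 0]

```text
t: 7.2
eef_pos: [0.5585, 0.0363, 0.212]
ee_rot: [-1.572, -0.0, -1.572]
force: [-0.6, -0.4, -2.9]
width: 0.046
```

```bash
python3 - <<'E'
from h import *
for n in("side","top"):
    f=arm.grab_frame(n);a=proj(f,(.54,.036,.21));print(n,crop(f,*a,50,7,f"pics/f_{n}.png"))
    for nm,P in dict(ball=(.5615+.052,.036,.225),grip=(.4665,.036,.276)).items():
        print(nm,(proj(f,P)))
s=arm.get_state();print(s["eef_pos"],s["ee_rot"],s["force"],s["moment"],s["q"])
E
```

```text
side (271, 84)
ball [290.48222305 114.9914697 ]
grip [354.04686643  97.09838835]
top (347, 160)
ball [398.00316677 161.30932033]
grip [403.88381448 230.65797252]
[0.5587146  0.03694534 0.21223973] [-1.57145435e+00 -2.62773718e-05 -1.57100388e+00] [ 0.29953811  1.27473706 -3.26184841] [-0.05326172 -0.0743405   0.02377768] [ 4.15474798e-01  1.80889301e-01 -2.65777247e-01 -2.67888890e-04
 -1.12474239e+00  1.15522961e+00]
```

View pics/f_side.png

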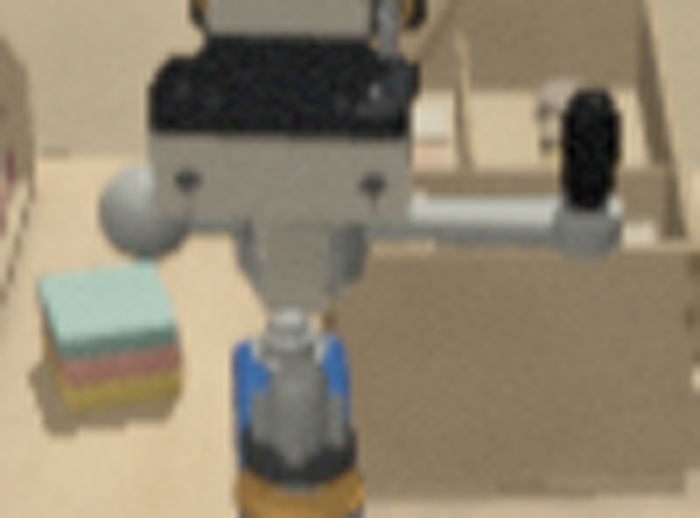

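View pics/f_top.png

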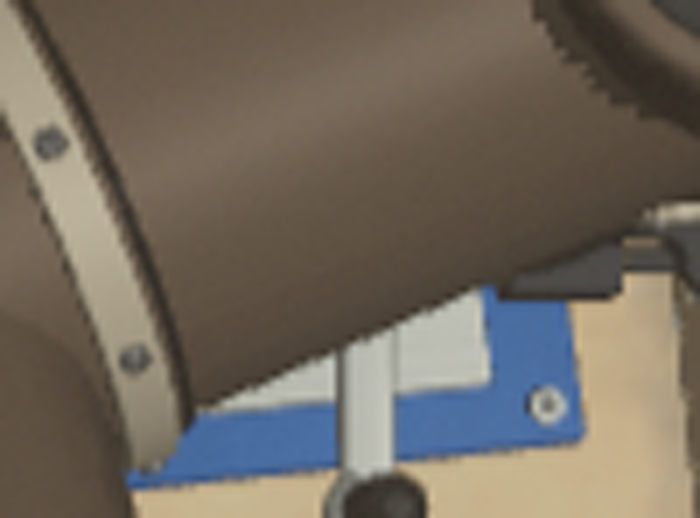

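```bash
python3 - <<'E'
from h import *
f=arm.grab_frame("side")
b=ray(f,271+145/7,84+213/7,.2273);g=ray(f,271+593/7,84+97/7,.2763-.003)
print(b,g,np.degrees(np.arctan2(*(g-b)[1::-1])),b[:2]+(g-b)[:2]*52/147)
f=arm.grab_frame("top")
g=ray(f,347+381/7,160+503/7,.2763);print(g, "arm pts",ray(f,347+368/7,160+350/7,.2333),ray(f,347+369/7,160+465/7,.2333))
E
```

```text
[0.61037412 0.03716596 0.2273    ] [0.46258891 0.03435334 0.2733    ] -178.9096873178508 [0.55809635 0.03617102]
[0.46414837 0.04085732 0.2763    ] arm pts [0.51058162 0.03595533 0.2333    ] [0.47699547 0.03623384 0.2333    ]
```

```bash
python3 - <<'E'
from h import *
f=arm.grab_frame("side")
for P in [(.5585,.059,.215),(.5615,.059,.215),(.5615,.036,.167),(.5585,.036,.167)]: print(P,(proj(f,P)-[271,84])*7)
c=f["pixels"];crop(f,313,125,25,15,"pics/g.png")
E
```

```text
(0.5585, 0.059, 0.215) [295.35047672 283.7268271 ]
(0.5615, 0.059, 0.215) [286.34348846 283.47030309]
(0.5615, 0.036, 0.167) [292.63134934 367.2001673 ]
(0.5585, 0.036, 0.167) [301.25070158 367.45525854]
```

View pics/g.png

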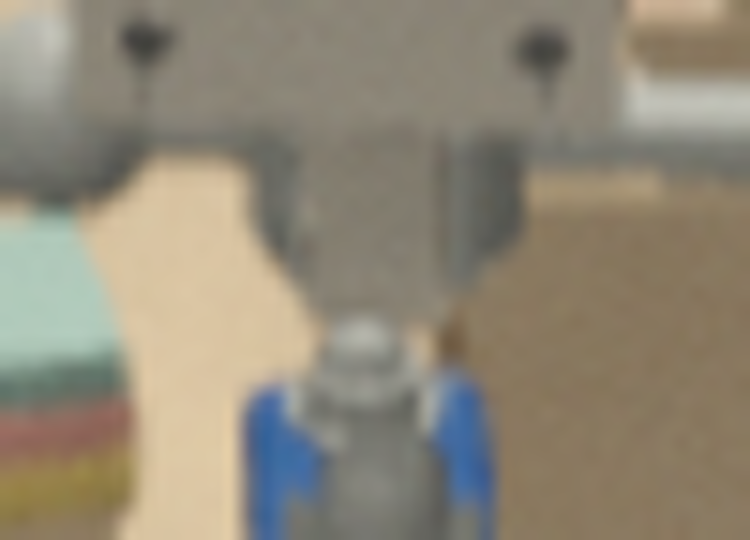

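Request:
move_arm:
  jaw: [0.8, 0.8, 0.8, 0.8]
  offset:
    - [0.0005, 0.01, 0.004]
    - [0, 0.014, 0]
    - [0, 0.008, 0]
    - [0, 0, 0]
  roll: [0, 0, 0, 0]

```text
t: 7.95
eef_pos: [0.5625, 0.0358, 0.1794]
ee_rot: [-1.573, -0.001, -1.572]
force: [-0.3, -0.2, -3.5]
width: 0.0458
```

```bash
python3 - <<'E'
from h import *
f=arm.grab_frame("side")
crop(f,313,125,25,15,"pics/g2.png")
s=arm.get_state();print(s["eef_pos"],s["force"],s["moment"])
E
```

```text
[0.56293463 0.0358523  0.1801142 ] [ 1.00489272 -0.24989822 -2.52721089] [-0.03762943 -0.02691769 -0.01259983]
```

View pics/g2.png

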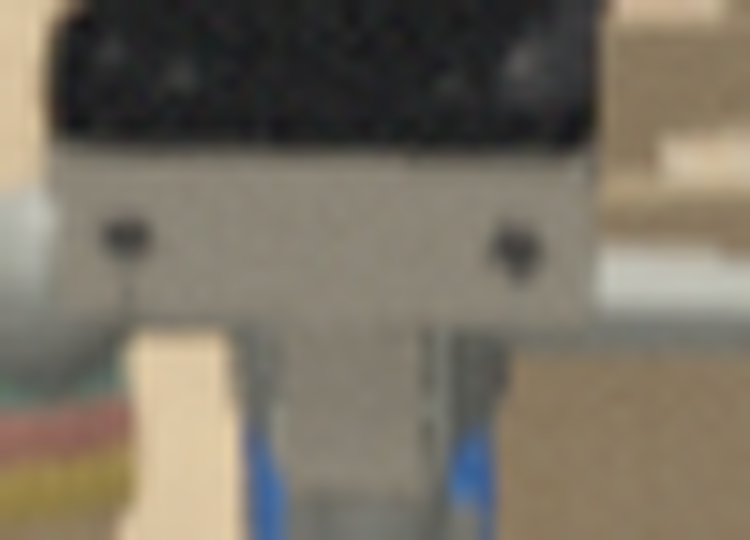

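Request:
move_arm:
  jaw: [0.8, 0.8, 0.8, 0.8, 0.8]
  offset:
    - [0, 0.002, 0.001]
    - [0, 0.002, 0]
    - [0, 0.002, 0]
    - [0, 0.002, 0]
    - [0, 0.002, 0]
  roll: [0, 0, 0, 0, 0]

```text
t: 8.62
eef_pos: [0.5641, 0.036, 0.1704]
ee_rot: [-1.571, 0.0, -1.572]
force: [0.3, -0.4, -3.4]
width: 0.0455
```

Request:
move_arm:
  jaw: [0.8, 0.8, 0.8]
  offset:
    - [0, 0.002, 0]
    - [0, 0.0015, 0]
    - [0, 0.0005, 0]
  roll: [0, 0, 0]

```text
t: 9.0
eef_pos: [0.564, 0.036, 0.1664]
ee_rot: [-1.571, -0.0, -1.572]
force: [-0.4, 0.3, -4.1]
width: 0.0459
```

Request:
move_arm:
  jaw: [0.8, 0.8, 0.8]
  offset:
    - [0, 0.001, 0]
    - [0, 0.001, 0]
    - [0, 0.001, 0]
  roll: [0, 0, 0]

```text
t: 9.38
eef_pos: [0.5642, 0.0358, 0.1644]
ee_rot: [-1.57, -0.0, -1.571]
force: [-4.0, -0.9, 8.9]
width: 0.0457
```

Request:
move_arm:
  jaw: [0.8, 0.8, 0.8]
  offset:
    - [0, 0.001, 0]
    - [0, 0.001, 0]
    - [0, 0, 0]
  roll: [0, 0, 0]

```text
t: 9.75
eef_pos: [0.5644, 0.0357, 0.164]
ee_rot: [-1.569, -0.0, -1.571]
force: [-8.0, 0.2, 16.8]
width: 0.0457
```

Request:
move_arm:
  jaw: [0.8, 0.8, 0.8]
  offset:
    - [0, -0.002, 0]
    - [0, 0, -0.0015]
    - [0, 0, 0]
  roll: [0, 0, 0]

```text
t: 10.12
eef_pos: [0.5622, 0.0359, 0.1631]
ee_rot: [-1.571, 0.0, -1.572]
force: [-0.3, -0.3, -2.9]
width: 0.0454
```

Request:
move_arm:
  jaw: [0.8, 0.8, 0.8]
  offset:
    - [0, 0.001, 0]
    - [0, 0.001, 0]
    - [0, 0, 0]
  roll: [0, 0, 0]

```text
t: 10.5
eef_pos: [0.562, 0.0358, 0.1609]
ee_rot: [-1.572, -0.0, -1.572]
force: [-2.1, -1.1, -4.2]
width: 0.0458
```

Request:
move_arm:
  jaw: [0.8, 0.8, 0.8]
  offset:
    - [0, 0.001, -0.0005]
    - [0, 0.001, 0]
    - [0, 0, 0]
  roll: [0, 0, 0]

```text
t: 10.88
eef_pos: [0.562, 0.0359, 0.1594]
ee_rot: [-1.571, -0.0, -1.572]
force: [-3.2, -1.9, -2.3]
width: 0.0457
```

Request:
move_arm:
  jaw: [0.8, 0.8, 0.8]
  offset:
    - [0, 0.001, 0]
    - [0, 0.001, 0]
    - [0, 0, 0]
  roll: [0, 0, 0]

```text
t: 11.25
eef_pos: [0.5619, 0.0359, 0.1574]
ee_rot: [-1.571, -0.0, -1.572]
force: [-3.6, -2.1, -1.9]
width: 0.0457
```

Request:
move_arm:
  jaw: [0.8, 0.8, 0.8]
  offset:
    - [0.0005, 0.001, -0.0007]
    - [0, 0.001, 0]
    - [0, 0, 0]
  roll: [0, 0, 0]

```text
t: 11.62
eef_pos: [0.562, 0.0357, 0.1562]
ee_rot: [-1.569, 0.0, -1.571]
force: [-1.6, -0.0, 4.0]
width: 0.0462
```

Request:
move_arm:
  jaw: [0.8, 0.8, 0.8]
  offset:
    - [0, 0.001, 0]
    - [0, 0.0005, 0]
    - [0, 0, 0]
  roll: [0, 0, 0]

```text
t: 12.0
eef_pos: [0.5621, 0.0356, 0.1557]
ee_rot: [-1.569, 0.0, -1.571]
force: [-4.7, 0.3, 11.1]
width: 0.0461
```

Request:
move_arm:
  jaw: [0.8, 0.8, 0.8, 0.8]
  offset:
    - [0, -0.0005, -0.0005]
    - [0, 0, 0]
    - [0, 0, 0]
    - [0, 0, 0]
  roll: [0, 0, 0.015, 0]

```text
t: 12.5
eef_pos: [0.562, 0.0355, 0.1558]
ee_rot: [-1.568, 0.0, -1.586]
force: [-2.4, -0.8, 7.9]
width: 0.0458
```

Request:
move_arm:
  jaw: [0.8, 0.8]
  offset:
    - [0, 0, 0]
    - [0, 0, 0]
  roll: [0.015, 0]

```text
t: 12.75
eef_pos: [0.5619, 0.0354, 0.1558]
ee_rot: [-1.568, -0.0, -1.601]
force: [-3.0, -1.4, 7.0]
width: 0.0459
```

Request:
move_arm:
  jaw: [0.8, 0.8]
  offset:
    - [0, 0, 0]
    - [0, 0, 0]
  roll: [0.015, 0]

```text
t: 13.0
eef_pos: [0.5619, 0.0353, 0.1558]
ee_rot: [-1.568, -0.0, -1.616]
force: [-2.3, -2.4, 6.8]
width: 0.0458
```

Request:
move_arm:
  jaw: [0.8, 0.8]
  offset:
    - [0, 0, 0]
    - [0, 0, 0]
  roll: [0.015, 0]

```text
t: 13.25
eef_pos: [0.5619, 0.0352, 0.1558]
ee_rot: [-1.569, -0.0, -1.631]
force: [-2.3, -2.5, 6.3]
width: 0.0461
```

Request:
move_arm:
  jaw: [0.8, 0.8, 0.8, 0.8]
  offset:
    - [0, 0, 0]
    - [0, 0, 0]
    - [0, 0, 0]
    - [0, 0, 0]
  roll: [-0.03, -0.03, -0.015, 0]

```text
t: 13.75
eef_pos: [0.5618, 0.0358, 0.1557]
ee_rot: [-1.568, 0.001, -1.556]
force: [-2.3, 1.0, 7.7]
width: 0.046
```

Request:
move_arm:
  jaw: [0.8, 0.8]
  offset:
    - [0, 0, 0]
    - [0, 0, 0]
  roll: [-0.015, 0]

```text
t: 14.0
eef_pos: [0.5618, 0.0359, 0.1557]
ee_rot: [-1.568, 0.001, -1.541]
force: [-3.4, 0.1, 6.7]
width: 0.0456
```

Request:
move_arm:
  jaw: [0.8, 0.8]
  offset:
    - [0, 0, 0]
    - [0, 0, 0]
  roll: [-0.015, 0]

```text
t: 14.25
eef_pos: [0.5617, 0.036, 0.1557]
ee_rot: [-1.569, 0.001, -1.526]
force: [-3.2, 1.2, 6.6]
width: 0.0459
```

Request:
move_arm:
  jaw: [0.8, 0.8]
  offset:
    - [0, 0, 0]
    - [0, 0, 0]
  roll: [-0.015, 0]

```text
t: 14.5
eef_pos: [0.5614, 0.0358, 0.1552]
ee_rot: [-1.569, 0.0, -1.511]
force: [-3.9, 0.8, 4.1]
width: 0.0458
```

Request:
move_arm:
  jaw: [0.8, 0.8]
  offset:
    - [0, 0, -0.0003]
    - [0, 0, 0]
  roll: [-0.015, 0]

```text
t: 14.75
eef_pos: [0.5613, 0.0358, 0.1552]
ee_rot: [-1.569, 0.0, -1.496]
force: [-3.1, 1.3, 5.4]
width: 0.0456
```

Request:
move_arm:
  jaw: [0.8, 0.8]
  offset:
    - [0, 0.0005, 0]
    - [0, 0, 0]
  roll: [0, 0]

```text
t: 15.0
eef_pos: [0.5613, 0.0358, 0.1551]
ee_rot: [-1.569, 0.0, -1.496]
force: [-3.1, 1.6, 7.9]
width: 0.0456
```

Request:
move_arm:
  jaw: [0.8, 0.8]
  offset:
    - [0, 0, -0.0003]
    - [0, 0, 0]
  roll: [-0.015, 0]

```text
t: 15.25
eef_pos: [0.5612, 0.0358, 0.1552]
ee_rot: [-1.568, 0.0, -1.481]
force: [-3.0, 1.6, 9.0]
width: 0.046
```

Request:
move_arm:
  jaw: [0.8, 0.8]
  offset:
    - [0, 0, 0]
    - [0, 0, 0]
  roll: [-0.02, 0]

```text
t: 15.5
eef_pos: [0.5612, 0.0358, 0.1553]
ee_rot: [-1.568, 0.0, -1.461]
force: [-3.4, 1.3, 9.9]
width: 0.0459
```

Request:
move_arm:
  jaw: [0.8, 0.8]
  offset:
    - [0, 0, 0]
    - [0, 0, 0]
  roll: [-0.02, 0]

```text
t: 15.75
eef_pos: [0.5612, 0.0358, 0.1554]
ee_rot: [-1.568, 0.0, -1.441]
force: [-4.1, 1.1, 9.8]
width: 0.0456
```

Request:
move_arm:
  jaw: [0.8, 0.8]
  offset:
    - [0, 0, 0]
    - [0, 0, 0]
  roll: [-0.02, 0]

```text
t: 16.0
eef_pos: [0.5612, 0.0358, 0.1554]
ee_rot: [-1.568, 0.0, -1.421]
force: [-4.1, 0.8, 9.8]
width: 0.0458
```

Request:
move_arm:
  jaw: [0.8, 0.8, 0.8, 0.8]
  offset:
    - [0, -0.0007, -0.0007]
    - [0, 0, 0]
    - [0, 0, 0]
    - [0, 0, 0]
  roll: [0.02, 0.02, 0.025, 0]

```text
t: 16.5
eef_pos: [0.5607, 0.0355, 0.1554]
ee_rot: [-1.569, 0.0, -1.487]
force: [1.0, 1.0, 4.7]
width: 0.046
```

Request:
move_arm:
  jaw: [0.8, 0.8]
  offset:
    - [0, 0, -0.0005]
    - [0, 0, 0]
  roll: [0.01, 0]

```text
t: 16.75
eef_pos: [0.5604, 0.0356, 0.1554]
ee_rot: [-1.568, 0.0, -1.497]
force: [5.0, 0.2, 5.7]
width: 0.0457
```

Request:
move_arm:
  jaw: [0.8, 0.8]
  offset:
    - [0, 0, -0.0003]
    - [0, 0, 0]
  roll: [0.01, 0]

```text
t: 17.0
eef_pos: [0.5596, 0.0356, 0.1552]
ee_rot: [-1.569, 0.0, -1.507]
force: [4.4, 0.4, 4.0]
width: 0.0458
```

Request:
move_arm:
  jaw: [0.8, 0.8]
  offset:
    - [0, 0, 0.0007]
    - [0, 0, 0]
  roll: [0.003, 0]

```text
t: 17.25
eef_pos: [0.5597, 0.0356, 0.155]
ee_rot: [-1.57, 0.0, -1.51]
force: [3.7, 1.5, 7.0]
width: 0.0455
```

Request:
move_arm:
  jaw: [0.8, 0.8]
  offset:
    - [0, 0.0004, 0.0003]
    - [0, 0, 0]
  roll: [0, 0]

```text
t: 17.5
eef_pos: [0.5598, 0.0356, 0.1549]
ee_rot: [-1.57, 0.0, -1.51]
force: [1.2, 2.0, 8.5]
width: 0.0458
```

Request:
move_arm:
  jaw: [0.8, 0.8]
  offset:
    - [0, 0, 0.0003]
    - [0, 0, 0]
  roll: [0.007, 0]

```text
t: 17.75
eef_pos: [0.5599, 0.0354, 0.1539]
ee_rot: [-1.571, 0.0, -1.517]
force: [6.2, 0.7, 0.4]
width: 0.0458
```

Request:
move_arm:
  jaw: [0.8, 0.8]
  offset:
    - [0, 0.0005, 0.0006]
    - [0, 0, 0]
  roll: [0, 0]

```text
t: 18.0
eef_pos: [0.5601, 0.0353, 0.1535]
ee_rot: [-1.572, 0.0, -1.517]
force: [2.3, 1.3, 3.3]
width: 0.0453
```

Request:
move_arm:
  jaw: [0.8, 0.8]
  offset:
    - [0, 0.001, 0]
    - [0, 0, 0]
  roll: [0, 0]

```text
t: 18.25
eef_pos: [0.5603, 0.0353, 0.1532]
ee_rot: [-1.571, -0.0, -1.517]
force: [-0.2, 2.3, 7.6]
width: 0.0457
```

Request:
move_arm:
  jaw: [0.8, 0.8]
  offset:
    - [-0.0003, 0, 0.0002]
    - [0, 0, 0]
  roll: [0.006, 0]

```text
t: 18.5
eef_pos: [0.5603, 0.0354, 0.1532]
ee_rot: [-1.572, -0.0, -1.523]
force: [0.5, 0.1, 8.0]
width: 0.0458
```

Request:
move_arm:
  jaw: [0.8, 0.8]
  offset:
    - [0, 0, 0]
    - [0, 0, 0]
  roll: [0.006, 0]

```text
t: 18.75
eef_pos: [0.5603, 0.0354, 0.153]
ee_rot: [-1.572, -0.0, -1.529]
force: [0.3, -0.5, 6.5]
width: 0.0457
```

Request:
move_arm:
  jaw: [0.8, 0.8]
  offset:
    - [0, 0, 0]
    - [0, 0, 0]
  roll: [0.008, 0]

```text
t: 19.0
eef_pos: [0.5603, 0.0354, 0.1525]
ee_rot: [-1.572, -0.0, -1.537]
force: [2.4, 0.3, 2.4]
width: 0.0456
```

Request:
move_arm:
  jaw: [0.8, 0.8]
  offset:
    - [0, 0, 0]
    - [0, 0, 0]
  roll: [0.008, 0]

```text
t: 19.25
eef_pos: [0.5602, 0.0355, 0.1521]
ee_rot: [-1.572, -0.0, -1.545]
force: [1.4, -1.1, -1.7]
width: 0.0458
```

```bash
python3 - <<'E'
from h import *
f=arm.grab_frame("side")
crop(f,320,125,40,10,"pics/i.png")
s=arm.get_state();print(s["eef_pos"],s["ee_rot"],s["force"],s["moment"])
E
```

```text
[0.56022632 0.03547874 0.15215997] [-1.57237616e+00 -3.39413542e-04 -1.54478799e+00] [ 1.69838653 -0.73016495 -1.85050857] [-0.37302883 -0.6159276  -0.05517008]
```

View pics/i.png

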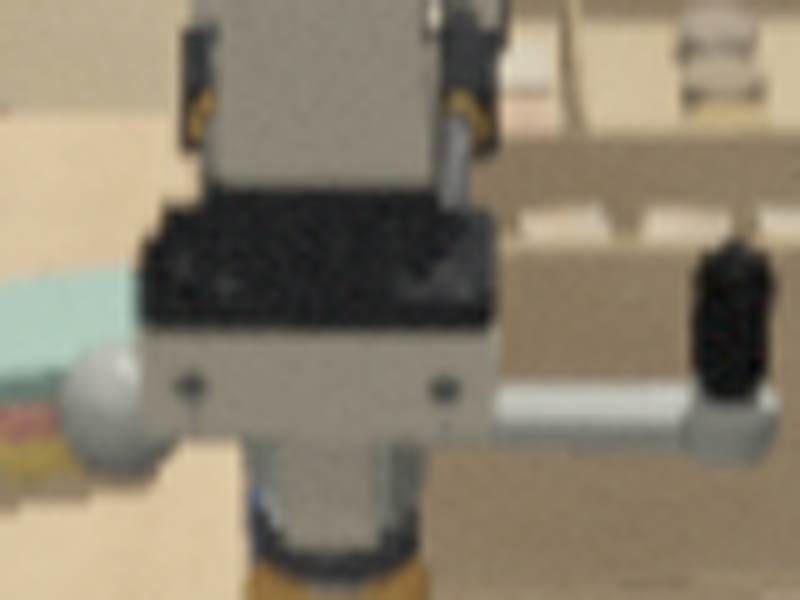

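Request:
move_arm:
  jaw: [0.8, 0.8, 0.8]
  offset:
    - [0, 0.001, 0.0002]
    - [0, 0.001, 0]
    - [0, 0, 0]
  roll: [0.004, 0, 0]

```text
t: 19.68
eef_pos: [0.5603, 0.0355, 0.1502]
ee_rot: [-1.572, -0.0, -1.549]
force: [-0.1, -1.2, -4.7]
width: 0.0458
```

Request:
move_arm:
  jaw: [0.8, 0.8, 0.8]
  offset:
    - [0, 0.001, 0]
    - [0, 0.0005, 0]
    - [0, 0, 0]
  roll: [0, 0, 0]

```text
t: 20.05
eef_pos: [0.5605, 0.0355, 0.1491]
ee_rot: [-1.572, -0.0, -1.549]
force: [-3.0, -2.7, -1.8]
width: 0.046
```

Request:
move_arm:
  jaw: [0.8, 0.8, 0.8]
  offset:
    - [0.0003, 0.001, -0.0003]
    - [0, 0.001, 0]
    - [0, 0, 0]
  roll: [0, 0, 0]

```text
t: 20.42
eef_pos: [0.5605, 0.0354, 0.1472]
ee_rot: [-1.571, 0.0, -1.549]
force: [-3.9, 0.1, -0.8]
width: 0.046
```

Request:
move_arm:
  jaw: [0.8, 0.8, 0.8]
  offset:
    - [0, 0.001, 0]
    - [0, 0.001, 0]
    - [0, 0, 0]
  roll: [0, 0, 0]

```text
t: 20.8
eef_pos: [0.5605, 0.0354, 0.1452]
ee_rot: [-1.571, -0.0, -1.549]
force: [-4.5, 0.7, -0.4]
width: 0.0459
```

Request:
move_arm:
  jaw: [0.8, 0.8, 0.8]
  offset:
    - [0, 0.001, -0.0005]
    - [0, 0.001, 0]
    - [0, 0, 0]
  roll: [0, 0, 0]

```text
t: 21.18
eef_pos: [0.5605, 0.0354, 0.1433]
ee_rot: [-1.57, 0.0, -1.549]
force: [-3.5, -0.5, -1.7]
width: 0.0459
```

Request:
move_arm:
  jaw: [0.8, 0.8, 0.8]
  offset:
    - [0, 0.001, 0]
    - [0, 0.0005, 0]
    - [0, 0, 0]
  roll: [0, 0, 0]

```text
t: 21.55
eef_pos: [0.5604, 0.0354, 0.1418]
ee_rot: [-1.571, 0.0, -1.549]
force: [-2.3, -0.0, -0.9]
width: 0.0458
```

Request:
move_arm:
  jaw: [0.8, 0.8, 0.8]
  offset:
    - [0, 0.001, 0]
    - [0, 0.0005, 0]
    - [0, 0, 0]
  roll: [0, 0, 0]

```text
t: 21.92
eef_pos: [0.5604, 0.0354, 0.1407]
ee_rot: [-1.57, 0.0, -1.548]
force: [-4.5, 0.7, 4.2]
width: 0.0458
```

Request:
move_arm:
  jaw: [0.8, 0.8, 0.8]
  offset:
    - [0, 0.0005, 0]
    - [0, 0.0005, 0]
    - [0, 0, 0]
  roll: [0, 0, 0]

```text
t: 22.3
eef_pos: [0.5605, 0.0354, 0.1407]
ee_rot: [-1.57, -0.0, -1.548]
force: [-8.2, 1.3, 11.6]
width: 0.0458
```

Request:
move_arm:
  jaw: [0.8, 0.8, 0.3, 0, 0]
  offset:
    - [0, -0.0008, -0.0004]
    - [0, 0, 0]
    - [0, 0, 0]
    - [0, 0, 0]
    - [0, 0, 0]
  roll: [0, 0, 0, 0, 0]

```text
t: 22.92
eef_pos: [0.5601, 0.0354, 0.14]
ee_rot: [-1.571, -0.0, -1.549]
force: [0.4, 0.3, 1.2]
width: 0.0701
```

Request:
move_arm:
  jaw: [0, 0, 0, 0, 0]
  offset:
    - [0, 0, 0]
    - [0, -0.01, 0]
    - [0, -0.04, 0]
    - [0, -0.05, 0]
    - [0, -0.05, 0]
  roll: [0, 0, 0, 0, 0]

```text
t: 23.55
eef_pos: [0.5598, 0.0353, 0.2926]
ee_rot: [-1.57, 0.0, -1.549]
force: [0.8, 0.6, 0.4]
width: 0.0875
```

```bash
python3 - <<'E'
from h import *
for n in("side","top"):
    f=arm.grab_frame(n);a=proj(f,(.52,.0355,.17));print(n,crop(f,*a,50,8,f"pics/j_{n}.png"))
    for th in("lever_hub","lever_grip","notebook","platen"):
        print(th,[(np.round(d["position"],4).tolist(),round(d["p"],2)) for d in arm.landmark_of(f,th)[:2]])
s=arm.get_state();print(s["t"],s["eef_pos"],s["ee_rot"],s["force"],s["moment"])
E
```

```text
side (279, 98)
lever_hub [([0.5604, 0.0359, 0.1549], 0.64)]
lever_grip [([0.4626, 0.0332, 0.1869], 0.62)]
notebook [([0.5556, 0.0419, 0.0136], 0.51)]
platen [([0.5583, 0.0379, 0.0269], 0.63)]
top (344, 171)
lever_hub []
lever_grip [([0.4634, 0.0364, 0.185], 0.68)]
notebook []
platen []
24.05 [0.55953268 0.03523698 0.28921583] [-1.57250680e+00 -6.72729454e-04 -1.54862360e+00] [-0.27781912  0.03442618 -0.15408312] [0.00017918 0.03638455 0.01071112]
```

View pics/j_side.png

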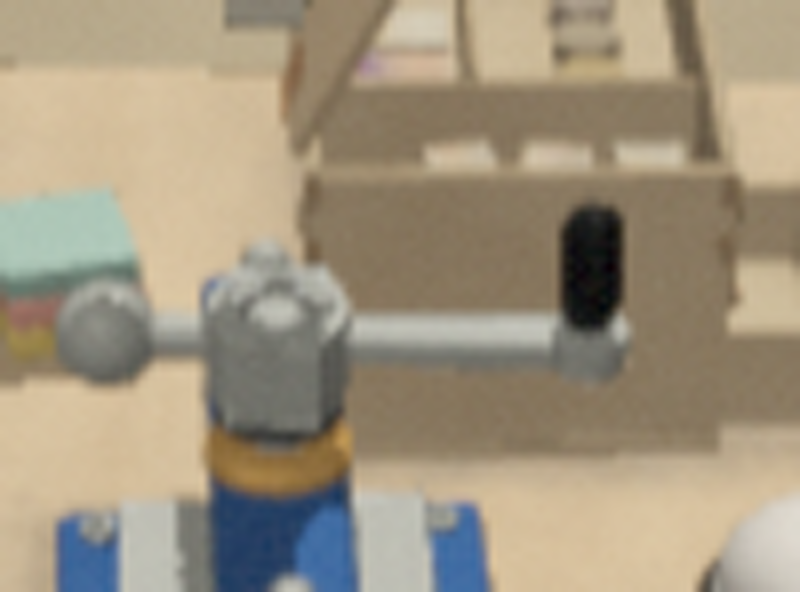

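View pics/j_top.png

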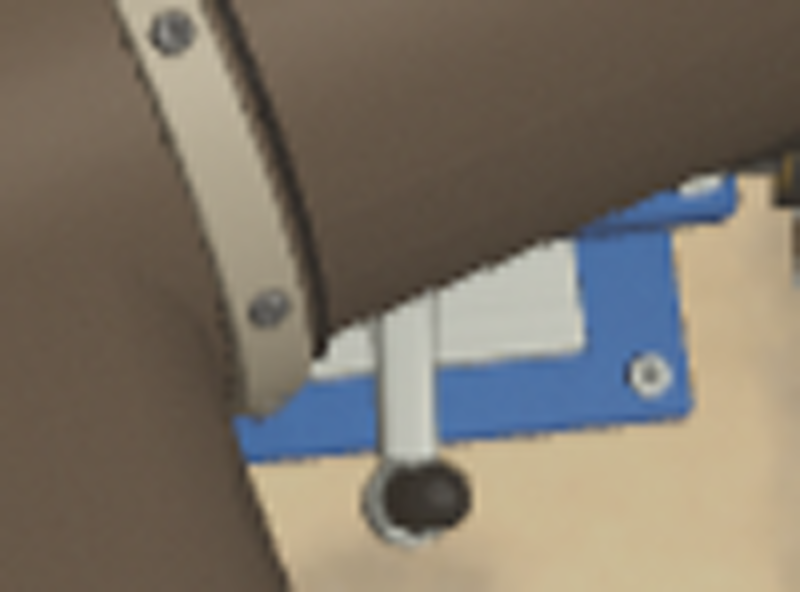

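```bash
python3 plan.py .465 .0333 .2892 -88.75 2;  python3 - <<'E'
from h import *
f=arm.grab_frame("side")
# grip top (593,213)->, 8x from (279,98)
print(ray(f,279+593/8,98+218/8,.205-.002),ray(f,279+592/8,98+265/8,.185))
f=arm.grab_frame("top");print(ray(f,344+435/8,171+497/8,.205))
E
```

```text
pos [0.5595 0.0352 0.2892] rot [-1.5725e+00 -7.0000e-04 -1.5486e+00] t 24.05 F [-0.28  0.03 -0.15]
[[-0.0001, 0.0, -0.0473], [-0.0001, 0.0, -0.0473]]
[0.0002, 0.0002]
[0.46525719 0.03785541 0.203     ] [0.46474253 0.03520709 0.185     ]
[0.46449634 0.0341686  0.205     ]
```

Request:
move_arm:
  jaw: [0, 0, 0.2, 0.4, 0.4]
  offset:
    - [0, 0, -0.047]
    - [0, 0, -0.0475]
    - [0, 0.04, 0]
    - [0, 0.04, 0]
    - [0, 0, 0]
  roll: [0, 0, 0, 0, 0]

```text
t: 24.78
eef_pos: [0.4635, 0.0325, 0.208]
ee_rot: [-1.576, -0.002, -1.549]
force: [0.4, -0.6, 0.3]
width: 0.0631
```

```bash
python3 - <<'E'
from h import *
f=arm.grab_frame("side");a=proj(f,(.49,.0355,.2));print(crop(f,*a,50,8,f"pics/k_side.png"))
E
python3 plan.py .465 .0333 .170 -88.75 2
```

```text
(292, 88)
pos [0.4651 0.0329 0.21  ] rot [-1.5727e+00 -1.5000e-03 -1.5483e+00] t 24.825 F [-0.54  0.24  0.81]
[[-0.0002, 0.02, -0.0], [-0.0002, 0.02, -0.0]]
[0.0003, 0.0003]
```

View pics/k_side.png

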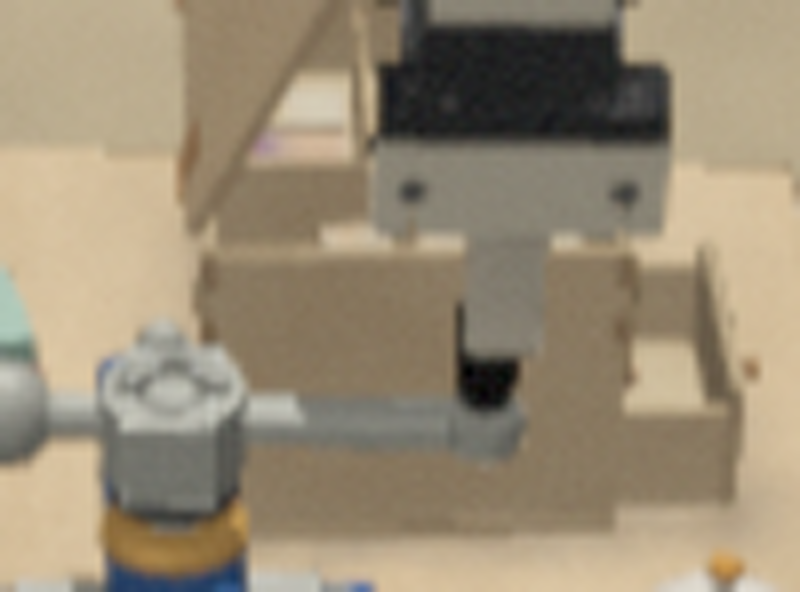

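Request:
move_arm:
  jaw: [0.4, 0.4, 0.6, 0.8, 0.8]
  offset:
    - [0, 0.02, 0.0025]
    - [0, 0.02, 0]
    - [0, 0, 0]
    - [0, 0, 0]
    - [0, 0, 0]
  roll: [0, 0, 0, 0, 0]
  grip_force: 10

```text
t: 25.45
eef_pos: [0.4687, 0.0336, 0.1715]
ee_rot: [-1.569, 0.001, -1.548]
force: [-0.2, 0.4, 0.7]
width: 0.0281
```

Request:
move_arm:
  jaw: [0.9, 0.9, 0.9]
  offset:
    - [0, 0, 0]
    - [0, 0, 0]
    - [0, 0, 0]
  roll: [0, 0, 0]
  grip_force: 15

```text
t: 25.82
eef_pos: [0.4682, 0.0336, 0.1706]
ee_rot: [-1.57, 0.0, -1.548]
force: [-1.2, 1.1, 3.7]
width: 0.0197
```

Request:
move_arm:
  jaw: [0.9, 0.9, 0.9]
  offset:
    - [-0.0037, 0.0002, 0.0001]
    - [-0.0037, 0.0002, 0.0001]
    - [-0.0037, 0.0002, 0.0001]
  roll: [0.04, 0.04, 0.04]

```text
t: 26.2
eef_pos: [0.4681, 0.0437, 0.1697]
ee_rot: [-1.571, -0.002, -1.67]
force: [-1.4, -2.6, 4.0]
width: 0.0195
```

Request:
move_arm:
  jaw: [0.9, 0.9, 0.9]
  offset:
    - [-0.0037, 0.0002, 0.0001]
    - [-0.0037, 0.0002, 0.0001]
    - [-0.0037, 0.0002, 0.0001]
  roll: [0.04, 0.04, 0.04]

```text
t: 26.58
eef_pos: [0.4697, 0.0545, 0.169]
ee_rot: [-1.572, -0.002, -1.79]
force: [-2.9, -3.2, 4.6]
width: 0.0196
```

```bash
cat > fr.py <<'E'
from h import *
s=arm.get_state();y=s["ee_rot"][2];F=np.array(s["force"]);p=np.array(s["eef_pos"])
ex=np.array([np.cos(y),np.sin(y),0]);ez=np.array([-np.sin(y),np.cos(y),0])
r=p-[.560,.0354,0]
print("t",s["t"],"Ft",F@ex,"Frad",F@ez,"Fz",F[2],"r",np.hypot(*r[:2]),"th",np.degrees(np.arctan2(r[1],r[0])),"yaw",np.degrees(y),"z",p[2],"w",s["width"],"q6",s["q"][5])
E
python3 fr.py
```

```text
t 26.575 Ft 3.7079776222936442 Frad -2.1047285384331063 Fz 4.5910772573465986 r 0.09228312398470187 th 168.05528774016454 yaw -102.54815991417803 z 0.16904340276290875 w 0.01955099616299929 q6 0.8172034300845273
```

Request:
move_arm:
  jaw: [0.9, 0.9, 0.9, 0.9]
  offset:
    - [-0.0037, 0, -0.0002]
    - [-0.0037, 0, -0.0001]
    - [-0.0037, 0.0002, 0]
    - [-0.0037, 0.0002, 0.0001]
  roll: [0.04, 0.04, 0.04, 0.04]

```text
t: 27.08
eef_pos: [0.4739, 0.0687, 0.1685]
ee_rot: [-1.571, -0.002, -1.95]
force: [0.4, -3.8, 2.4]
width: 0.0199
```

```bash
python3 fr.py
```

```text
t 27.075 Ft 3.410140234057581 Frad 1.8019294631605285 Fz 2.3868791729098544 r 0.09236168777360317 th 158.86469104958988 yaw -111.71645787535 z 0.16850602385512709 w 0.01985468110989135 q6 0.6339169284208549
```

Request:
move_arm:
  jaw: [0.9, 0.9, 0.9, 0.9]
  offset:
    - [-0.0037, 0, 0]
    - [-0.0037, 0.0002, 0]
    - [-0.0037, 0.0002, 0.0001]
    - [-0.0037, 0.0002, 0.0001]
  roll: [0.04, 0.04, 0.04, 0.04]

```text
t: 27.58
eef_pos: [0.4802, 0.0819, 0.1678]
ee_rot: [-1.571, -0.002, -2.11]
force: [-0.3, -3.2, 1.0]
width: 0.0195
```

```bash
python3 fr.py
```

```text
t 27.575 Ft 2.9159794315984544 Frad 1.398302262168708 Fz 1.0117175819934316 r 0.09239101429322215 th 149.7819720613655 yaw -120.88977158782991 z 0.16779920919958086 w 0.019540536476630097 q6 0.45641199539888555
```

Request:
move_arm:
  jaw: [0.9, 0.9, 0.9, 0.9]
  offset:
    - [-0.0037, 0.0002, 0.0001]
    - [-0.0037, 0.0002, 0.0001]
    - [-0.0037, 0.0002, 0.0001]
    - [-0.0037, 0.0002, 0.0001]
  roll: [0.04, 0.04, 0.04, 0.04]

```text
t: 28.08
eef_pos: [0.4885, 0.0939, 0.167]
ee_rot: [-1.571, -0.003, -2.27]
force: [-2.8, -2.0, 3.3]
width: 0.0196
```

```bash
python3 fr.py
```

```text
t 28.075 Ft 3.3649912954281747 Frad -0.8666623717348388 Fz 3.3243142183726353 r 0.09243284532388624 th 140.7019145624803 yaw -130.06034810911308 z 0.16696415942396944 w 0.019588459588718684 q6 0.28486607912576156
```

Request:
move_arm:
  jaw: [0.9, 0.9, 0.9]
  offset:
    - [-0.0037, 0.0002, 0.0001]
    - [-0.0037, 0.0002, 0.0001]
    - [-0.0037, 0.0002, 0.0001]
  roll: [0.04, 0.04, 0.04]

```text
t: 28.45
eef_pos: [0.496, 0.1022, 0.1664]
ee_rot: [-1.571, -0.002, -2.39]
force: [-2.1, -0.7, 3.8]
width: 0.0198
```

```bash
python3 fr.py
```

```text
t 28.45 Ft 2.0488899091964488 Frad -0.9347206136425136 Fz 3.7927192715863978 r 0.09245889049293506 th 133.7833621558057 yaw -136.93616538541025 z 0.16635865770641256 w 0.019752653129443368 q6 0.1597568857741847
```

```bash
cat > av.py <<'E'
from h import *
A=[]
for i in range(8):
    f=arm.grab_frame("side")
    s=arm.get_state();y=s["ee_rot"][2];F=np.array(s["force"])
    A.append([F@[np.cos(y),np.sin(y),0],F@[-np.sin(y),np.cos(y),0],F[2]])
print(np.round(np.mean(A,0),2),np.round(np.std(A,0),2),"yaw",y,"t",s["t"],"pos",np.round(s["eef_pos"],4))
import sys
if len(sys.argv)>1: cv2.imwrite(sys.argv[1],cv2.resize(f["pixels"][130:230,270:370],None,fx=6,fy=6,interpolation=cv2.INTER_CUBIC))
E
python3 av.py pics/l.png
```

```text
[ 2.98 -1.15  3.25] [0.34 0.55 0.4 ] yaw -2.3882549218253466 t 28.85 pos [0.4965 0.1026 0.1664]
```

View pics/l.png

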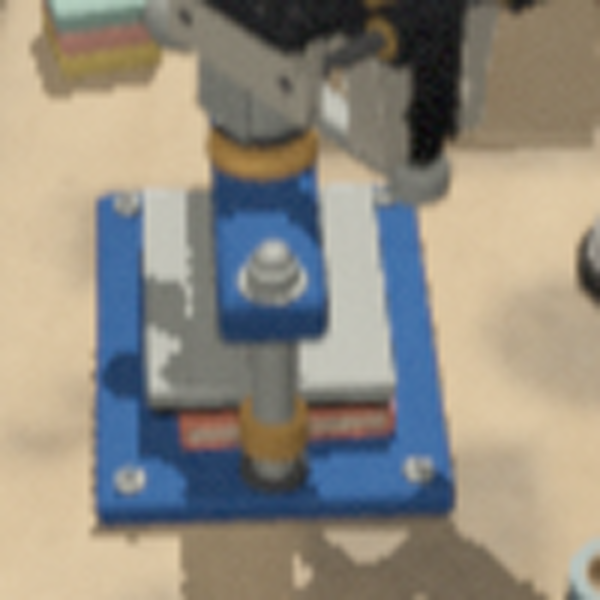

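Request:
move_arm:
  jaw: [0.9, 0.9, 0.9]
  offset:
    - [-0.0037, 0, 0]
    - [-0.0037, 0.0001, 0.0001]
    - [-0.0037, 0.0002, 0.0001]
  roll: [0.04, 0.04, 0.04]

```text
t: 29.22
eef_pos: [0.505, 0.1098, 0.166]
ee_rot: [-1.571, -0.001, -2.51]
force: [-4.2, -2.4, 1.6]
width: 0.0195
```

```bash
python3 fr.py
```

```text
t 29.225 Ft 4.8060273155987 Frad -0.5399897831563469 Fz 1.6021294718981998 r 0.09248547636388818 th 126.47349463766803 yaw -143.80135470993565 z 0.16597668584020459 w 0.01945279147880701 q6 0.03769404118481344
```

Request:
move_arm:
  jaw: [0.9, 0.9, 0.9]
  offset:
    - [-0.0037, 0.0001, 0]
    - [-0.0037, 0.0002, 0.0001]
    - [-0.0037, 0.0002, 0.0001]
  roll: [0.04, 0.04, 0.04]

```text
t: 29.6
eef_pos: [0.5142, 0.1158, 0.1654]
ee_rot: [-1.571, -0.001, -2.63]
force: [-4.3, -0.9, 2.8]
width: 0.0198
```

```bash
python3 fr.py
```

```text
t 29.6 Ft 4.161021972414557 Frad -1.299044077682129 Fz 2.7807765659934387 r 0.09255439296083463 th 119.68349414530586 yaw -150.67504278736135 z 0.16541545090572726 w 0.019812276051752908 q6 -0.08175965716638141
```

```bash
python3 av.py
```

```text
[ 3.11 -0.19  1.2 ] [0.53 0.58 0.64] yaw -2.6281992257669238 t 30.0 pos [0.5145 0.1159 0.1657]
```

Request:
move_arm:
  jaw: [0.9, 0.9]
  offset:
    - [-0.0037, 0.0001, 0]
    - [-0.0037, 0.0002, 0.0001]
  roll: [0.04, 0.04]

```text
t: 30.25
eef_pos: [0.5206, 0.1192, 0.1652]
ee_rot: [-1.571, -0.001, -2.71]
force: [-4.4, -1.1, 0.7]
width: 0.0194
```

```bash
python3 fr.py; python3 av.py
```

```text
t 30.25 Ft 4.444824652667435 Frad -0.8910106760323717 Fz 0.6765617959486592 r 0.0925540639698565 th 115.16173127455359 yaw -155.25698101681508 z 0.16522804688793413 w 0.019389387162790313 q6 -0.1600517780762826
[ 3.57 -0.14  0.41] [0.33 0.61 0.63] yaw -2.7082182146967213 t 30.65 pos [0.521  0.1193 0.1654]
```

Request:
move_arm:
  jaw: [0.9, 0.9]
  offset:
    - [-0.0037, 0.0001, 0]
    - [-0.0037, 0.0002, 0.0001]
  roll: [0.04, 0.04]

```text
t: 30.9
eef_pos: [0.5275, 0.1221, 0.165]
ee_rot: [-1.571, -0.001, -2.79]
force: [-4.3, -2.1, 0.7]
width: 0.0192
```

```bash
python3 fr.py; python3 av.py
```

```text
t 30.9 Ft 4.729413622329012 Frad 0.4951854504952998 Fz 0.6965955614761965 r 0.09256948393350076 th 110.52086155480967 yaw -159.83801521881202 z 0.16495352123557122 w 0.019170740280390036 q6 -0.23724788645502717
[ 4.2   0.19 -0.37] [0.46 0.4  0.94] yaw -2.7881855628649035 t 31.3 pos [0.5279 0.1222 0.1651]
```

Request:
move_arm:
  jaw: [0.9, 0.9]
  offset:
    - [-0.0037, 0.0003, 0]
    - [-0.0037, 0.0003, 0.0001]
  roll: [0.04, 0.04]

```text
t: 31.55
eef_pos: [0.5347, 0.1246, 0.1645]
ee_rot: [-1.571, -0.001, -2.87]
force: [-5.7, -2.6, 1.0]
width: 0.0192
```

```bash
python3 fr.py; python3 av.py
```

```text
t 31.55 Ft 6.215092494874677 Frad 0.9903077885027483 Fz 1.000045045770919 r 0.09267651497042265 th 105.83201265881867 yaw -164.4137945890322 z 0.16454810098661612 w 0.019234337948657674 q6 -0.3134094845890796
[ 4.54  0.56 -0.16] [0.32 0.58 0.47] yaw -2.8681115456175967 t 31.95 pos [0.535  0.1246 0.1646]
```

Request:
move_arm:
  jaw: [0.9, 0.9]
  offset:
    - [-0.0037, 0.0002, 0]
    - [-0.0037, 0.0002, 0.0001]
  roll: [0.04, 0.04]

```text
t: 32.2
eef_pos: [0.5419, 0.1263, 0.1641]
ee_rot: [-1.571, -0.001, -2.95]
force: [-5.3, -0.9, 0.6]
width: 0.0197
```

```bash
python3 fr.py; python3 av.py pics/m.png
```

```text
t 32.2 Ft 5.321566306374213 Frad -0.16514946559847965 Fz 0.5761585826603733 r 0.09273410232165606 th 101.26908451203204 yaw -169.00027820688317 z 0.1641189842316902 w 0.019678734805394657 q6 -0.3886390321067662
[4.87 0.86 0.34] [0.22 0.64 0.34] yaw -2.948301133085306 t 32.6 pos [0.5422 0.1264 0.1642]
```

View pics/m.png

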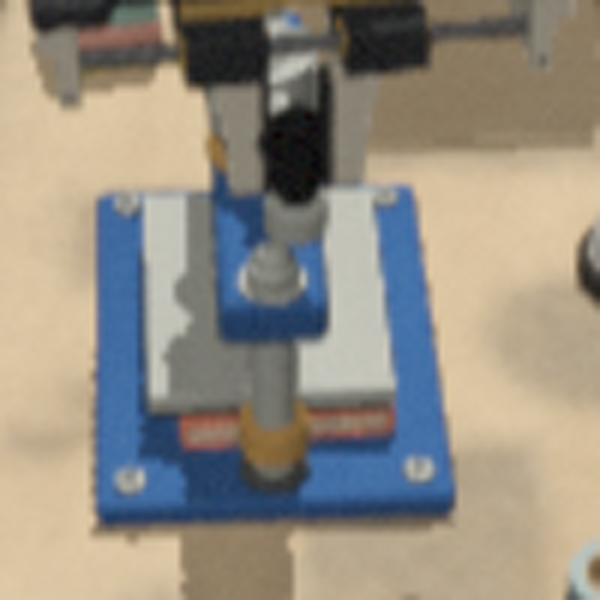

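Request:
move_arm:
  jaw: [0.9, 0.7, 0.4, 0.4, 0.4]
  offset:
    - [0.0005, 0, 0]
    - [0, 0, 0]
    - [0, 0, 0]
    - [0, 0, 0]
    - [0, 0, 0]
  roll: [0, 0, 0, 0, 0]

```text
t: 33.22
eef_pos: [0.5421, 0.1266, 0.1643]
ee_rot: [-1.571, 0.001, -2.948]
force: [0.2, 0.0, 0.6]
width: 0.0496
```

Request:
move_arm:
  jaw: [0.4, 0.4, 0.4, 0.4, 0.4]
  offset:
    - [0, -0.01, 0]
    - [0, -0.03, 0]
    - [0, -0.05, 0]
    - [0, -0.03, 0]
    - [0, 0, 0]
  roll: [0, 0, 0, 0, 0]

```text
t: 33.85
eef_pos: [0.5431, 0.1268, 0.2879]
ee_rot: [-1.572, 0.006, -2.948]
force: [-0.7, -0.1, -0.6]
width: 0.0528
```

```bash
python3 - <<'E'
from h import *
for n in("side","top"):
    f=arm.grab_frame(n);cv2.imwrite(f"pics/n_{n}.png",f["pixels"])
    for th in("lever_hub","lever_grip","notebook","platen","service_bell","glue_stick","washi_blue","washi_pink","eraser"):
        print(th,[(np.round(d["position"],4).tolist(),round(d["p"],2)) for d in arm.landmark_of(f,th)[:1]])
    if n=="side": cv2.imwrite("pics/n_crop.png",cv2.resize(f["pixels"][80:230,250:400],None,fx=4,fy=4,interpolation=cv2.INTER_CUBIC))
s=arm.get_state();print(s["t"],s["eef_pos"],s["force"])
E
```

```text
lever_hub [([0.5611, 0.037, 0.1473], 0.62)]
lever_grip [([0.5414, 0.1252, 0.1781], 0.59)]
notebook [([0.5587, 0.0429, 0.0129], 0.67)]
platen [([0.5596, 0.0342, 0.0221], 0.83)]
service_bell [([0.38, -0.0408, -0.0022], 0.91)]
glue_stick [([0.685, 0.2712, -0.0009], 0.69)]
washi_blue [([0.4071, 0.1808, 0.0016], 0.82)]
washi_pink [([0.3743, 0.1142, -0.002], 0.46)]
eraser [([0.6705, 0.3287, -0.0014], 0.59)]
lever_hub [([0.558, 0.0355, 0.1483], 0.69)]
lever_grip []
notebook []
platen [([0.5567, 0.0312, 0.0236], 0.65)]
service_bell [([0.376, -0.0348, -0.0022], 0.76)]
glue_stick [([0.6777, 0.2696, 0.0035], 0.5)]
washi_blue [([0.4065, 0.1822, 0.0009], 0.65)]
washi_pink [([0.3732, 0.1189, -0.0001], 0.62)]
eraser [([0.6736, 0.331, 0.0004], 0.64)]
34.85 [0.54180259 0.12631907 0.28420303] [0.32238301 0.01736376 0.05323509]
```

View pics/n_crop.png

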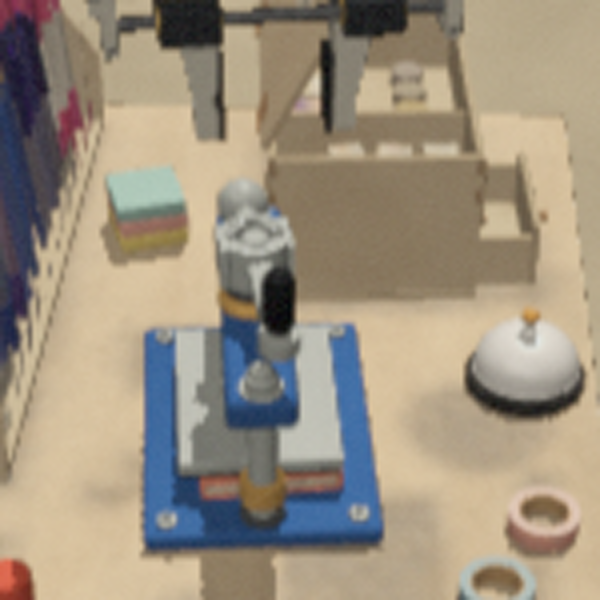

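View pics/n_top.png

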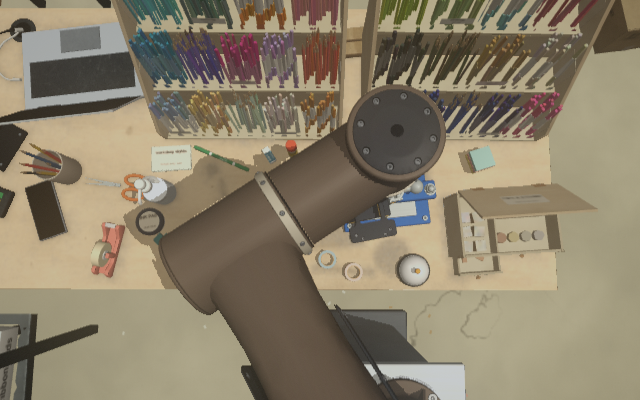

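```bash
python3 - <<'E'
from station import arm
print(arm.job_done()); print(arm.get_state()["t"])
E
```

```text
the job is handed in; nothing more can be done
None
the job is handed in; nothing more can be done
```

The lever is on the spindle and the press is wound down onto the notebook. The job was handed in at about 35 s. The nip is my estimate, roughly 32 to 52 N; no sensor read it directly.

- **Fitting the lever:** I gripped it across the hub flats and lowered it over the nose. It first caught the nose's taper, and I backed off and recentred. The splines meshed after I felt back and forth a few degrees under light pressure, mostly 5–14 N. It then slid about 15 mm onto the collar, and the last picture shows the hub there.
- **Heavier contact:** the contact with the taper reached about 20 N, more than the light push I was aiming for. It was well under the limits.
- **Winding down:** I swung the lever clockwise by its grip through about 1.4 rad. The force at the grip began to rise at about 1.05–1.1 rad, which I took as the touch, so I stopped about 0.33 rad past it. That should be around 40 N, inside the 25–65 N range.
- **A reading that disagreed:** my grip forces ran low. Free turning measured about 3–3.5 N against the stated 4 N, and the last readings were 5.3 N moving and 4.9 N settled against the stated 5.5–7.5 N. I therefore relied on the rise in force and the angle after the touch.
- **Last checks:** I let go of the lever and raised the gripper about 12 cm clear, with the force reading near zero. The hub had come down with the screw as expected. The notebook, bell, glue stick, both tape rolls and eraser were where they started, within the roughly 4 mm the networks can resolve.

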